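# Seat the cover plate on the drilling fixture's dowels

## Robot

A 6-joint arm with a two-finger parallel gripper is mounted at the origin on the work surface. World frame = base frame: x ahead of the robot, y to its left, z up, the work surface at z = 0. Lengths are in m, angles in rad, forces in N, time in s.
With the tool pointing down it reaches from about 0.225 to 0.875 m from the base axis. Payload 3.4 kg.
Tool frame: the origin (TCP) lies at the very end of the fingers, on their centre line; the grasp point (between the pads) lies 19 mm behind it; z points along the fingers, y is the line along which they close (so a half turn about z gives the same grasp; the last joint's range is limited). The gripper opens to 85 mm and grips with 20 to 120 N. Pads are 22 mm wide; open, the fingers measure 114 mm over their backs; the gripper's body (76 mm by 85 mm) begins 54 mm behind the grasp point. The pads swing forward as they close: fully open they stand 13 mm farther back than shut.
Start: joints at [-1.428, 0.276, 1.505, -0, 1.361, -0.121], TCP at [0.15, -0.555, 0.231] pointing down, gripper open.
Joint ranges: [-2.89, 2.89], [-0.75, 2.08], [0.22, 2.7], [-1.18, 4.32], [0.11, 2.71], [-2.7, 2.7]. Speed limits (rad/s): [2.57, 2.57, 3.14, 3.14, 3.14, 3.14].

## Interface

Orientations are given as a unit quaternion [x, y, z, w].
In Python, from station import * gives the robot as it stands.
- The arm moves only by the tool servo_tool, never from a script. Its argument "commands" is a list of rows, each a list of 2 entries, a list of its own where there are three numbers: the shift along the tool's x, y, z in m, then the turn, a rotation vector about the tool's x, y, z in rad. A call has 1 to 12 rows; each row shifts and turns the commanded pose from where the row before left it, along the tool's axes as they then stand; what a row does not reach is not made up. A row lasts 1/10 s, in which the tool goes at most 50 mm and 8.59 degrees, less where a joint would pass 70% of its speed; a pose out of reach is approached as far as the arm can. A call is refused whole if a number of a shift passes 0.05 or a number of a turn 0.15, either way. A call with a gripper value outside its range is refused whole. "fingers" is the finger opening in m, from 0 to 0.0854, set as the call begins (left out, the last holds). The fingers move at their own pace and stop on an object; "grip_force" is the grip in N (left out, the last holds). Time passes only in rows, so rows that do not move let the fingers close. It gives the time, the measured TCP pose, the force, the opening and the grip force at its end, in the units of the state.
- get_obs(): the state, without advancing time (a new reading comes with each control period).
- camera(name): name is "side" or "top"; returns the picture (480x640x3 uint8, red, green, blue); there is no depth.
- camera_info(name): a dict with "fx", "fy", "cx", "cy" (pixels), "dist" ([k1, k2, p1, p2, k3] as OpenCV has them; the pictures are not rectified), "rvec" (rotation vector, rad) and "tvec" (3), from world to camera coordinates, as OpenCV has them. Camera axes: x right, y down, z forward; pixel columns grow to the right and rows downward; lengths in m; the calibration is good to about 2 mm. A picture is of the moment at which its call begins. camera_info takes no time and is no camera call.
- job_done(): hands the job in; it is judged then, once.
Trained networks look in the newest picture that a camera, given by its name, has taken for a name from the list of things; names that differ only in an ending like _2 or _b are one class to them, and where a whole thing is asked for, a point or a joint stands for the part that bears it (a point fixed in the world has none). Each returns a list of dicts, best first, with "p" (0 to 1); they miss things now and then, are a little off and sometimes report something else, mostly with a low value. They report only what shows in the picture. A call takes as long as a camera call. They do not tell look-alikes from the thing itself.
- recognise(camera, thing): "pixel" ([row, column] in pixels, amid what is visible of it).
- outline_of(camera, thing): "pixels" (480x640 bool, what is visible of it) and "pixel" ([row, column] in pixels, amid what is visible of it).
The state is a dict: "t": time; "joint_positions": joint angles; "qd": joint speeds; "tau": joint torques, N m; "tcp_pos": TCP position; "eef_rot": TCP orientation; "contact_force": force on the tool from outside, world axes, zero at the start; "torque": the same for the moment, N m; "finger_gap": finger opening in m; "gripper_force": force on a finger pad.
Only numpy, scipy, OpenCV 4.12 (cv2) and the standard library are available. Lean on these libraries where they do the work, as an engineer would, in place of code of your own. Each camera call takes 0.05 s, during which the arm holds its last target. There are 200 camera calls.

## Task

The aluminium cover plate lies askew on the drilling fixture, propped up on its two dowel pins. Nudge it sideways with the fingertips (the stop bar behind it helps to square it) until both its holes drop over the two pins and it lies flat on the fixture. Never lift it, and leave the other things on the bench where they are.

Things in the scene. Friction and masses are not known exactly. Their poses are not given: they have to be found in the camera images.
- fixture: Drilling fixture fixed to the bench: grey block 160 (x) x 200 (y) x 30 mm high. Origin: centre of its underside; its flat top face is at z = 30 mm. +x points to its far side (away from the robot), +y along its length to the robot's left. On the face: a stop bar along the far side (point stop_bar) and two steel dowel pins (points pin_left, pin_right). Nothing else stands on it but the plate.
- plate: Loose flat aluminium cover plate, 96 (x) x 150 (y) x 10 mm, 0.25 to 0.45 kg. Origin: centre of its underside; axes as the fixture's when seated. Holes: see hole_left, hole_right; also a 45 mm bore at x -8, y 0. Seated, its origin is at the fixture's x 0, y 0, z 30 mm (1.5 mm play) and it lies flat; square against the stop bar, it only has to slide along the bar (y) until it drops.
- stop_bar (a point): middle of the stop bar's near face, at the fixture's x = 48.5 mm, y = 0, on the top face (z = 30 mm). The steel bar is fixed, 110 mm long along y (-55 to 55), 24 mm high, 20 mm thick. The seated plate's far edge is 0.5 mm from it.
- hole_left (a point): centre of the plate's +y locating hole at the underside: through hole 13 mm in diameter, at the plate's x = 25, y = 42 mm. At the start the plate's near edge rests on the fixture's face and its far part on the tops of both pins, so it tilts 4 to 5 degrees; it is 10 to 23 mm off to the left or right, 6 to 21 mm short of the bar and turned up to 6 degrees.
- hole_right (a point): centre of the plate's -y locating hole at the underside: through hole 13 mm in diameter, at the plate's x = 25, y = -42 mm. The plate slides under a sideways push of about 1 to 4 N (up to 8 N for a moment as it breaks away); 12 N means that it has met the bar or the pins.
- pin_left (a point): centre of the top of the fixture's +y pin, at the fixture's x = 25, y = 42 mm: 10 mm in diameter, chamfered top, 7 mm proud of the face, 37 mm above the bench
- pin_right (a point): centre of the top of the fixture's -y pin, at the fixture's x = 25, y = -42 mm, same size
- bearing: loose ball bearing, ring 52 mm across, 15 mm high, lying flat; a bystander, not part of the job
- sleeve: loose dark steel sleeve, tube 48 mm across, 45 mm high, standing; a bystander, not part of the job
- socket: loose wrench socket, cylinder 26 mm across, 36 mm high, standing; a bystander, not part of the job
- wrench: loose spanner, 160 mm long, lying; a bystander, not part of the job
- screwdriver: loose screwdriver, 190 mm long, lying; a bystander, not part of the job
- tin: open steel tin, 84 mm across, 55 mm high; a bystander, not part of the job
- grease: closed grease can, 66 mm across, 120 mm high; a bystander, not part of the job
Mind the look-alikes: they are no part of the job. There is more than one size of the plate; the job needs the smallest.

How it is judged:
By the outcome, as a careful person would: the job done as asked, in the order asked, and still so for the second after the job is handed in, with the robot touching nothing.
It also fails if it takes over 42 s, if anything falls off the work surface, if the arm or the gripper's body presses on something with over 40 N, if the wrist force passes 120 N, or if a joint passes its speed limit or range.

## Working session

There is one attempt and no reset: what is moved stays moved. The work goes in short steps, Python scripts to look and compute and a tool call to move; the robot and the scene stay as the last step left them, time stands still between calls to the robot, and variables do not carry over. Pictures are saved under pics/ and viewed, at most 10 in all, crops included, and the job is handed in when it is done.

Besides the shell and the picture viewer there is one more tool, called after "Request:" as name(argument=value, ...) on one line, values as JSON. servo_tool: Moves the arm, as the interface text tells. Its arguments: {"type":"object","properties":{"commands":{"type":"array"},"fingers":{"type":"number"},"grip_force":{"type":"number"}},"required":["commands"]}

```bash
mkdir -p pics; ls
python3 - <<'E'
from station import *
import cv2
o=get_obs();print(o['t'],o['tcp_pos'],o['eef_rot'],o['finger_gap'],o['contact_force'])
for n in('top','side'):
    im=camera(n);cv2.imwrite(f'pics/{n}0.png',im[:,:,::-1]);print(n,camera_info(n))
    for th in('plate','fixture','hole_left','hole_right','pin_left','pin_right','stop_bar'):
        print(th,[(r['pixel'],round(r['p'],2)) for r in recognise(n,th)])
E
```

```text
pics
0.0 [ 0.14983822 -0.55457353  0.23044012] [ 9.91311868e-01  1.31529123e-01 -1.95093605e-05 -9.32483772e-04] 0.08561029144412316 [ 0.34014517  0.69590007 -0.03165912]
top {'fx': 534.1885466904623, 'fy': 534.1885466904623, 'cx': 314.30856841538923, 'cy': 243.57973897019968, 'dist': array([0.00018954, 0.        , 0.        , 0.        , 0.        ]), 'rvec': array([ 2.18037444, -2.14620284,  0.15389135]), 'tvec': array([0.00378247, 0.48367612, 1.1540008 ])}
plate [([346.5, 152.5], 0.98), ([306.0, 279.0], 0.78), ([194.9, 290.7], 0.6)]
fixture [([200.0, 277.5], 0.84)]
hole_left [([303.2, 280.6], 0.73), ([348.2, 151.6], 0.59)]
hole_right [([309.9, 282.8], 0.94), ([193.5, 288.5], 0.78), ([347.0, 154.1], 0.71)]
pin_left [([232.2, 421.0], 0.71)]
pin_right [([195.5, 281.1], 0.57), ([147.6, 272.2], 0.36)]
stop_bar [([197.2, 280.1], 0.91), ([193.3, 288.5], 0.7)]
side {'fx': 543.5587609920748, 'fy': 543.5587609920748, 'cx': 314.95539842736684, 'cy': 240.6664302089263, 'dist': array([-0.05977848,  0.        ,  0.        ,  0.        ,  0.        ]), 'rvec': array([ 0.85329481, -2.28673748,  1.34118064]), 'tvec': array([0.4067409 , 0.21922265, 0.85295366])}
plate [([426.9, 295.9], 0.93), ([253.3, 272.1], 0.9), ([318.3, 372.1], 0.85)]
fixture [([278.2, 259.9], 0.59)]
hole_left [([251.7, 271.3], 0.87), ([315.3, 374.3], 0.76), ([425.1, 293.3], 0.63)]
hole_right [([427.2, 293.2], 0.97), ([250.1, 267.4], 0.9), ([318.5, 371.3], 0.83)]
pin_left [([276.8, 255.1], 0.84)]
pin_right [([271.7, 253.3], 0.81)]
stop_bar [([296.4, 172.0], 0.74), ([343.7, 246.9], 0.67), ([273.6, 255.1], 0.6), ([218.6, 316.8], 0.24)]
```

View pics/top0.png

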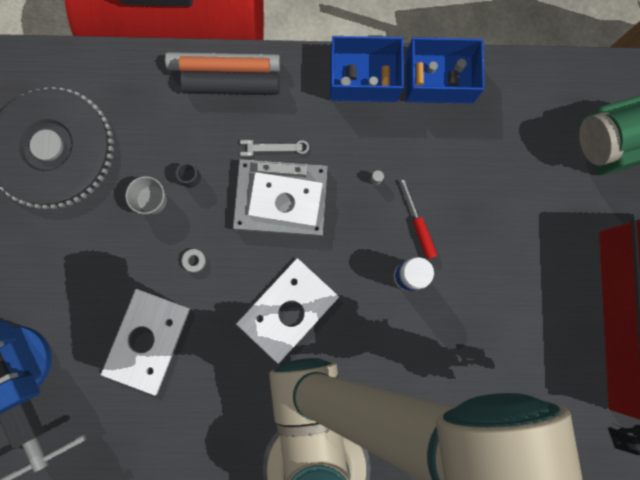

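View pics/side0.png

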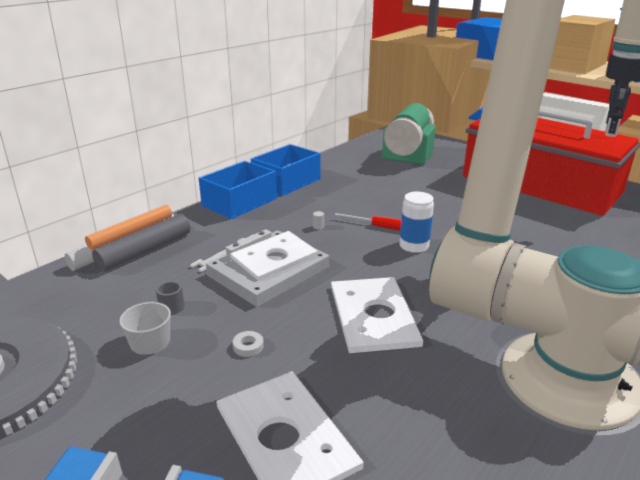

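The candidates for the plate in the top view are (195,288) on the fixture, (312,288) and (341,145). The last two are larger and lie on the bench, so I choose (195,288). Next is a close crop and a fit of the outlines.

```bash
cat > h.py <<'E'
from station import *
import cv2, numpy as np
from scipy.optimize import least_squares
def proj(n,P):
    c=camera_info(n);K=np.array([[c['fx'],0,c['cx']],[0,c['fy'],c['cy']],[0,0,1.]])
    return cv2.projectPoints(np.asarray(P,float).reshape(-1,3),c['rvec'],c['tvec'],K,c['dist'])[0].reshape(-1,2)
def unproj(n,uv,z):
    c=camera_info(n);K=np.array([[c['fx'],0,c['cx']],[0,c['fy'],c['cy']],[0,0,1.]])
    p=cv2.undistortPoints(np.array([[uv]],float),K,c['dist'])[0,0]
    R=cv2.Rodrigues(c['rvec'])[0];o=-R.T@c['tvec'];d=R.T@np.array([p[0],p[1],1]);return o+d*(z-o[2])/d[2]
def W(f,P): # fixture -> world
    x,y,a=f;c,s=np.cos(a),np.sin(a);P=np.asarray(P,float)
    return np.c_[x+c*P[:,0]-s*P[:,1],y+s*P[:,0]+c*P[:,1],P[:,2]]
E
python3 - <<'E'
from h import *
im=camera('top')
for th,near in(('plate',(194,288)),('fixture',(200,280))):
    r=min(outline_of('top',th),key=lambda r:np.hypot(*(np.array(r['pixel'])-near)))
    m=r['pixels'].astype(np.uint8);c=max(cv2.findContours(m,0,2)[0],key=cv2.contourArea)
    b=cv2.boxPoints(cv2.minAreaRect(c));z=.03 if th=='fixture' else .044
    print(th,r['p'],m.sum(),cv2.minAreaRect(c))
    for p in b: print(p,unproj('top',p,z).round(4))
cr=cv2.resize(im[135:245,220:345],None,fx=6,fy=5.4,interpolation=cv2.INTER_CUBIC)
cr=cv2.resize(im[140:240,225:335],None,fx=6,fy=6,interpolation=cv2.INTER_CUBIC)[:600]
cv2.imwrite('pics/c1.png',cr[:,:,::-1])
E
```

```text
plate 0.83 2538 ((285.1216125488281, 198.77027893066406), (67.56798553466797, 43.565731048583984), 9.462322235107422)
[248.2162 214.7027] [0.5435 0.1581 0.044 ]
[255.37837 171.72974] [0.6408 0.1452 0.044 ]
[322.02704 182.83786] [ 0.6183 -0.0035  0.044 ]
[314.86487 225.81082] [0.5213 0.011  0.044 ]
fixture 0.75 3676 ((279.8304138183594, 197.47244262695312), (90.048095703125, 71.54731750488281), 4.2678937911987305)
[232.26895 229.7962 ] [0.5114 0.194  0.03  ]
[237.59348 158.4473 ] [0.6745 0.1876 0.03  ]
[327.39188 165.14868] [ 0.6629 -0.0155  0.03  ]
[322.06735 236.49759] [ 0.4998 -0.0056  0.03  ]
```

View pics/c1.png

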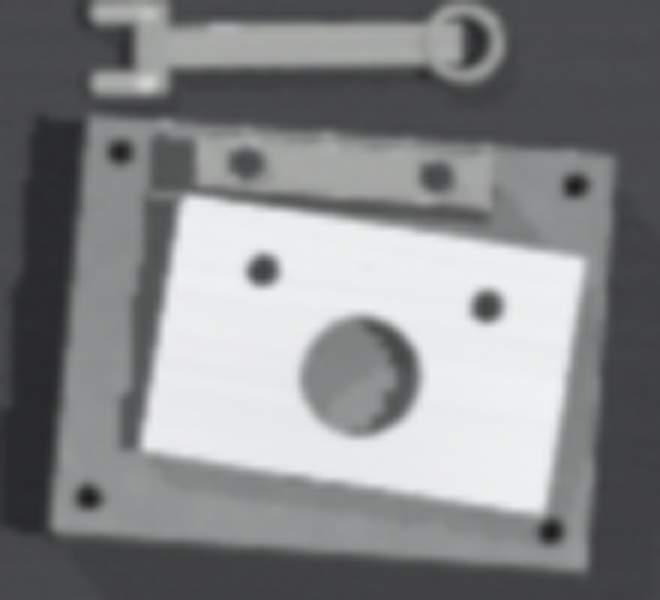

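The crop confirms a small white plate on the grey fixture. Its corners in crop pixels are NW(180,195), NE(586,258), SE(546,515) and SW(140,452). The fixture's are (88,118), (614,155), (588,570) and (52,530). The bar is at the far side and the plate sits slightly to the right, turned clockwise. I'll fit both poses.

```bash
cat >> h.py <<'E'
def fitF(uv):
    C=[[.08,.1,.03],[.08,-.1,.03],[-.08,-.1,.03],[-.08,.1,.03]]
    r=least_squares(lambda f:(proj('top',W(f,C))-uv).ravel(),[.587,.09,-.05]);return r.x,np.abs(r.fun).max()
def plateP(p,tilt,P): # plate local -> fixture coords; p=(x,y,yaw) of near-edge based origin
    x,y,a=p;P=np.asarray(P,float);ct,st=np.cos(tilt),np.sin(tilt)
    X=(P[:,0]+.048)*ct-P[:,2]*st-.048; Z=(P[:,0]+.048)*st+P[:,2]*ct+.03
    c,s=np.cos(a),np.sin(a);return np.c_[x+c*X-s*P[:,1],y+s*X+c*P[:,1],Z]
def fitP(f,uv,tilt,use=None):
    C=[[.048,.075,.01],[.048,-.075,.01],[-.048,-.075,.01],[-.048,.075,.01]]
    r=least_squares(lambda p:(proj('top',W(f,plateP(p,tilt,C)))-uv).ravel(),[0,0,0]);return r.x,np.abs(r.fun).max()
E
python3 - <<'E'
from h import *
q=lambda L:np.array(L)/6+[225,140]-.4
f,e=fitF(q([(88,118),(614,155),(588,570),(52,530)]));print('fix',f.round(4),np.degrees(f[2]),e)
for t in (4,5):
    p,e=fitP(f,q([(180,195),(586,258),(546,515),(140,452)]),np.radians(t));print('plate',p.round(4),np.degrees(p[2]),e)
print('holes in fix',plateP(p,np.radians(4.5),[[.025,.042,.01],[.025,-.042,.01]]).round(4))
print('holes px',proj('top',W(f,plateP(p,np.radians(4.5),[[.025,.042,.01],[.025,-.042,.01]]))), q([(262,270),(487,306)]))
print(np.save('fix.npy',f))
print('world plate corners',W(f,plateP(p,np.radians(4.5),[[.048,.075,.01],[.048,-.075,.01],[-.048,-.075,.01],[-.048,.075,.01]])).round(4))
E
```

```text
fix [ 0.5887  0.0886 -0.0536] -3.06958435202472 0.6413215058620096
plate [-0.0063 -0.0113 -0.0838] -4.801011781803264 0.4853287162099207
plate [-0.0063 -0.0113 -0.0842] -4.821774534836515 0.43124662916881107
holes in fix [[ 0.0212  0.0285  0.0457]
 [ 0.0141 -0.0552  0.0457]]
holes px [[268.14511991 184.7442613 ]
 [305.59317127 190.52186271]] [[268.26666667 184.6       ]
 [305.76666667 190.6       ]]
None
world plate corners [[ 0.6386  0.1455  0.0475]
 [ 0.618  -0.0031  0.0475]
 [ 0.5232  0.01    0.04  ]
 [ 0.5438  0.1586  0.04  ]]
```

```bash
cat >> h.py <<'E'
from scipy.spatial.transform import Rotation as Ro
F=np.load('fix.npy')
def go(fx,fy,z,yaw_rel=0.):
    "remaining move to fixture-frame point (m), world z, tool-x yaw relative to fixture x: turn then shift in turned tool frame"
    o=get_obs();R=Ro.from_quat(o['eef_rot']).as_matrix();yaw=np.arctan2(R[1,0],R[0,0]);ty=F[2]+yaw_rel
    Rt=np.array([[np.cos(ty),np.sin(ty),0],[np.sin(ty),-np.cos(ty),0],[0,0,-1]])
    t=W(F,[[fx,fy,z]])[0]
    print('t',round(o['t'],2),'turn',Ro.from_matrix(R.T@Rt).as_rotvec().round(4),'shift',(Rt.T@(t-o['tcp_pos'])).round(4),'target',t.round(4),'gap',o['finger_gap'],'F',o['contact_force'])
E
python3 -c "
from h import *
go(-.078,-.011,.08)"
```

```text
t 0.95 turn [ 2.000e-04 -0.000e+00  3.174e-01] shift [ 0.3257 -0.6553  0.1514] target [0.5102 0.0818 0.08  ] gap 0.08508491465855883 F [ 0.2771661  -0.87916177 -0.5955125 ]
```

Request:
servo_tool(commands=[[[0,0,0],[0,0,0.106]],[[0,0,0],[0,0,0.106]],[[0,0,0],[0,0,0.106]],[[0.016,-0.032,0],[0,0,0]],[[0.016,-0.032,0],[0,0,0]],[[0.016,-0.032,0],[0,0,0]],[[0.016,-0.032,0],[0,0,0]],[[0.016,-0.032,0],[0,0,0]],[[0.016,-0.032,0],[0,0,0]],[[0.016,-0.032,0],[0,0,0]],[[0.016,-0.032,0],[0,0,0]],[[0.016,-0.032,0],[0,0,0]]], fingers=0.05)

```text
t: 2.15
tcp_pos: [0.3098, -0.2741, 0.2315]
eef_rot: [1.0, -0.027, 0.0, 0.0]
contact_force: [0.8, -0.5, 0.7]
finger_gap: 0.0502
gripper_force: 0.0
```

Request:
servo_tool(commands=[[[0.016,-0.032,0],[0,0,0]],[[0.016,-0.032,0],[0,0,0]],[[0.016,-0.032,0],[0,0,0]],[[0.016,-0.032,0],[0,0,0]],[[0.016,-0.032,0],[0,0,0]],[[0.016,-0.032,0],[0,0,0]],[[0.016,-0.032,0],[0,0,0]],[[0.016,-0.032,0],[0,0,0]],[[0.016,-0.032,0],[0,0,0]],[[0,0,0.02],[0,0,0]],[[0,0,0],[0,0,0]],[[0,0,0],[0,0,0]]])

```text
t: 3.35
tcp_pos: [0.4682, 0.0043, 0.2112]
eef_rot: [1.0, -0.027, -0.001, 0.0]
contact_force: [1.1, 0.8, -0.1]
finger_gap: 0.05
gripper_force: 0.0
```

```bash
python3 -c "
from h import *
go(-.078,-.011,.05)"
```

```text
t 3.35 turn [ 0.0003  0.0013 -0.0005] shift [ 0.0378 -0.0796  0.1612] target [0.5102 0.0818 0.05  ] gap 0.04997694953563469 F [ 1.05955296  0.80214782 -0.06354017]
```

Request:
servo_tool(commands=[[[0.019,-0.04,0],[0,0,0]],[[0.019,-0.04,0],[0,0,0]],[[0,0,0.04],[0,0,0]],[[0,0,0.04],[0,0,0]],[[0,0,0.04],[0,0,0]],[[0,0,0.025],[0,0,0]],[[0,0,0.01],[0,0,0]],[[0,0,0],[0,0,0]],[[0,0,0],[0,0,0]]])

```text
t: 4.25
tcp_pos: [0.5124, 0.0818, 0.0577]
eef_rot: [1.0, -0.028, 0.001, -0.0]
contact_force: [0.1, -0.6, -0.0]
finger_gap: 0.0498
gripper_force: 0.0
```

```bash
python3 -c "
from h import *
go(-.078,-.011,.035)
im=camera('side');cv2.imwrite('pics/s1.png',cv2.resize(im[190:330,180:350],None,fx=4,fy=4,interpolation=2)[:,:,::-1])"
```

```text
t 4.25 turn [-0.0001 -0.0029 -0.0015] shift [-0.0022  0.0001  0.0227] target [0.5102 0.0818 0.035 ] gap 0.04981877660091243 F [ 0.12776805 -0.58415184 -0.02080442]
```

View pics/s1.png

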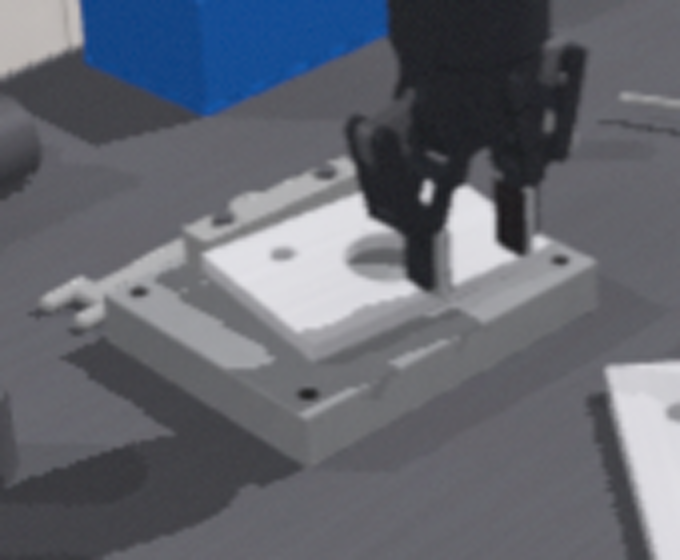

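The fingers hover over the fixture's near strip with their tips at crop (430,290) and (515,250), beside the plate's near edge. I'll descend gently until they touch.

Request:
servo_tool(commands=[[[-0.003,0,0.008],[0,0,0]],[[0,0,0.006],[0,0,0]],[[0,0,0.003],[0,0,0]],[[0,0,0],[0,0,0]],[[0,0,0],[0,0,0]]])

```text
t: 4.8
tcp_pos: [0.508, 0.0824, 0.0392]
eef_rot: [1.0, -0.027, -0.0, 0.0]
contact_force: [0.8, 0.0, 0.3]
finger_gap: 0.0501
gripper_force: 0.0
```

```bash
python3 -c "
from h import *
go(-.078,-.011,.035)
print(proj('side',W(F,[[-.078,.020,.04],[-.078,-.042,.04],[-.078,.020,.046],[-.078,-.042,.046]])))
im=camera('side');cv2.imwrite('pics/s2.png',cv2.resize(im[230:290,250:340],None,fx=7,fy=7,interpolation=2)[:,:,::-1])"
```

```text
t 4.8 turn [ 0.0001  0.0001 -0.0006] shift [0.0023 0.0005 0.0042] target [0.5102 0.0818 0.035 ] gap 0.05011522046472141 F [0.84670341 0.0064647  0.33085176]
[[287.1841754  272.94400647]
 [309.63030811 260.95252159]
 [287.10321449 270.32268896]
 [309.6133726  258.39136029]]
```

View pics/s2.png

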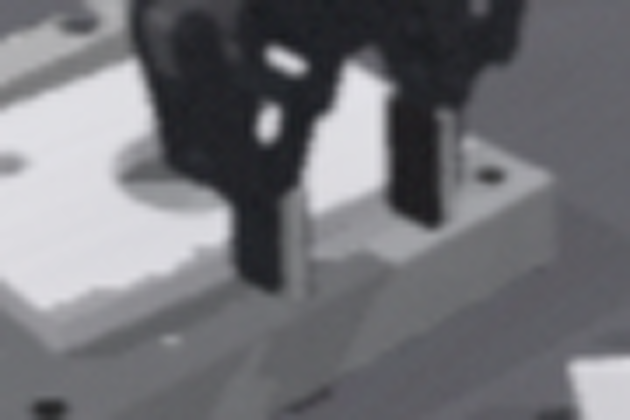

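The left tip is at crop (285,293), about where the TCP projects, so the tips are roughly 40–43 mm high. I'll lower further.

Request:
servo_tool(commands=[[[0,0,0.004],[0,0,0]],[[0,0,0.002],[0,0,0]],[[0,0,0],[0,0,0]],[[0,0,0],[0,0,0]]])

```text
t: 5.25
tcp_pos: [0.5079, 0.0824, 0.0332]
eef_rot: [1.0, -0.027, -0.0, 0.0]
contact_force: [0.5, 0.2, -0.4]
finger_gap: 0.0503
gripper_force: 0.0
```

Request:
servo_tool(commands=[[[0,0,0.001],[0,0,0]],[[0,0,0.001],[0,0,0]],[[0,0,0],[0,0,0]]])

```text
t: 5.55
tcp_pos: [0.5079, 0.0824, 0.0312]
eef_rot: [1.0, -0.027, -0.0, 0.0]
contact_force: [0.5, 0.0, 0.7]
finger_gap: 0.05
gripper_force: 0.0
```

Request:
servo_tool(commands=[[[0.004,0,0],[0,0,0]],[[0.003,0,0],[0,0,0]],[[0.003,0,0],[0,0,0]],[[0.002,0,0],[0,0,0]],[[0,0,0],[0,0,0]]])

```text
t: 6.05
tcp_pos: [0.5205, 0.0817, 0.0313]
eef_rot: [1.0, -0.027, 0.0, 0.0]
contact_force: [0.3, 0.6, -0.1]
finger_gap: 0.0501
gripper_force: 0.0
```

Request:
servo_tool(commands=[[[0.002,0,0],[0,0,0]],[[0.002,0,0],[0,0,0]],[[0.001,0,0],[0,0,0]]])

```text
t: 6.35
tcp_pos: [0.5234, 0.0813, 0.031]
eef_rot: [1.0, -0.027, -0.002, 0.0]
contact_force: [-3.7, -1.5, 1.6]
finger_gap: 0.0502
gripper_force: 1.7
```

```bash
python3 -c "
from h import *
go(-.0585,-.011,.031)"
```

```text
t 6.35 turn [ 0.0006  0.0034 -0.0006] shift [ 0.0064  0.0002 -0.    ] target [0.5297 0.0807 0.031 ] gap 0.0501939757418763 F [-3.67234536 -1.45172641  1.64544677]
```

Request:
servo_tool(commands=[[[0.001,0,0],[0,0,0]],[[0.001,0,0],[0,0,0]],[[0.001,0,0],[0,0,0]],[[0.001,0,0],[0,0,0]]])

```text
t: 6.75
tcp_pos: [0.5269, 0.0808, 0.0309]
eef_rot: [1.0, -0.027, -0.002, 0.001]
contact_force: [-7.6, -3.0, 2.0]
finger_gap: 0.0499
gripper_force: 3.1
```

Request:
servo_tool(commands=[[[0.001,0,0],[0,0,0]],[[0.001,0,0],[0,0,0]],[[0.001,0,0],[0,0,0]]])

```text
t: 7.05
tcp_pos: [0.5285, 0.0804, 0.0308]
eef_rot: [1.0, -0.027, -0.004, 0.001]
contact_force: [-9.4, -3.3, 4.2]
finger_gap: 0.05
gripper_force: 4.1
```

Request:
servo_tool(commands=[[[0.001,0,0],[0,0,0]],[[0.001,0,0],[0,0,0]],[[0,0,0],[0,0,0]]])

```text
t: 7.35
tcp_pos: [0.5299, 0.0801, 0.0307]
eef_rot: [1.0, -0.027, -0.004, 0.001]
contact_force: [-9.0, -4.6, 6.2]
finger_gap: 0.0499
gripper_force: 4.4
```

```bash
python3 -c "
from h import *
go(-.0585,-.011,.031)
im=camera('top');cv2.imwrite('pics/t2.png',cv2.resize(im[140:240,225:335],None,fx=6,fy=6,interpolation=2)[:,:,::-1])"
```

```text
t 7.35 turn [ 0.0021  0.0082 -0.0005] shift [-0.0003 -0.0006 -0.0003] target [0.5297 0.0807 0.031 ] gap 0.049854400541126276 F [-8.9849321  -4.5591373   6.22580434]
```

View pics/t2.png

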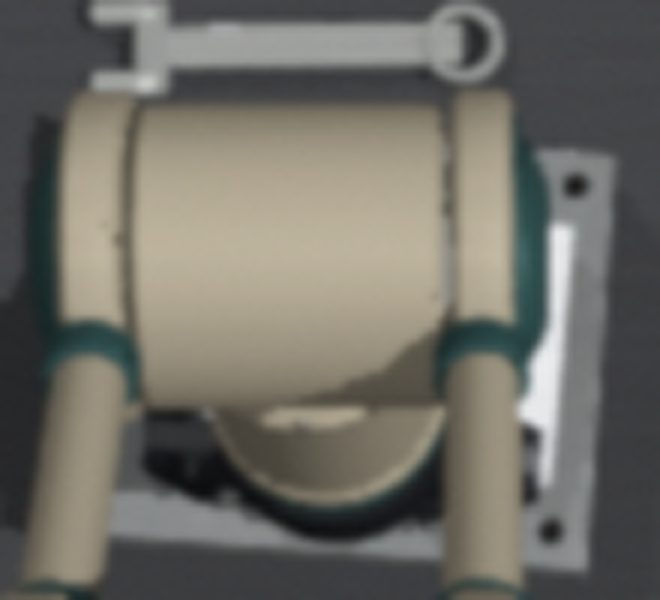

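The arm hides most of the plate. Its right edge, crop (575,225)–(545,490), shows it moving in and turning, about 3° still to go. I'll keep pushing.

Request:
servo_tool(commands=[[[0.001,0,0],[0,0,0]],[[0.001,0,0],[0,0,0]],[[0.001,0,0],[0,0,0]],[[0,0,0],[0,0,0]]])

```text
t: 7.8
tcp_pos: [0.531, 0.0799, 0.0306]
eef_rot: [1.0, -0.027, -0.006, 0.001]
contact_force: [-13.3, -4.2, 8.2]
finger_gap: 0.0504
gripper_force: 6.0
```

Request:
servo_tool(commands=[[[0.001,0,0],[0,0,0]],[[0.001,0,0],[0,0,0]],[[0,0,0],[0,0,0]]])

```text
t: 8.1
tcp_pos: [0.5311, 0.0799, 0.0305]
eef_rot: [1.0, -0.027, -0.008, 0.001]
contact_force: [-15.6, -4.0, 11.8]
finger_gap: 0.05
gripper_force: 7.6
```

Request:
servo_tool(commands=[[[-0.015,0,0],[0,0,0]],[[-0.01,0,0],[0,0,0]],[[0,0,-0.04],[0,0,0]],[[0,0.04,-0.02],[0,0,0]],[[0,0.04,0],[0,0,-0.14]],[[0,0,0],[0,0,-0.14]],[[0,0,0],[0,0,-0.14]],[[0,0,0],[0,0,-0.14]],[[0,0,0],[0,0,-0.14]],[[0,0,0],[0,0,-0.14]],[[0,0,0],[0,0,-0.14]],[[0,0,0],[0,0,-0.14]]])

```text
t: 9.3
tcp_pos: [0.5113, 0.0022, 0.0917]
eef_rot: [0.86, 0.511, 0.002, 0.001]
contact_force: [0.6, 0.0, -0.1]
finger_gap: 0.0499
gripper_force: 0.0
```

```bash
python3 -c "
from h import *
go(-.004,-.125,.05,np.pi/2)
a=camera('top')[140:240,225:335];cv2.imwrite('pics/t3.png',cv2.resize(a,None,fx=6,fy=6,interpolation=2)[:,:,::-1])"
```

```text
t 9.3 turn [ 0.0036 -0.0007 -0.4455] shift [-0.0346  0.0687  0.0417] target [ 0.578 -0.036  0.05 ] gap 0.04994208859767619 F [ 0.55335048  0.0080551  -0.13112524]
```

View pics/t3.png

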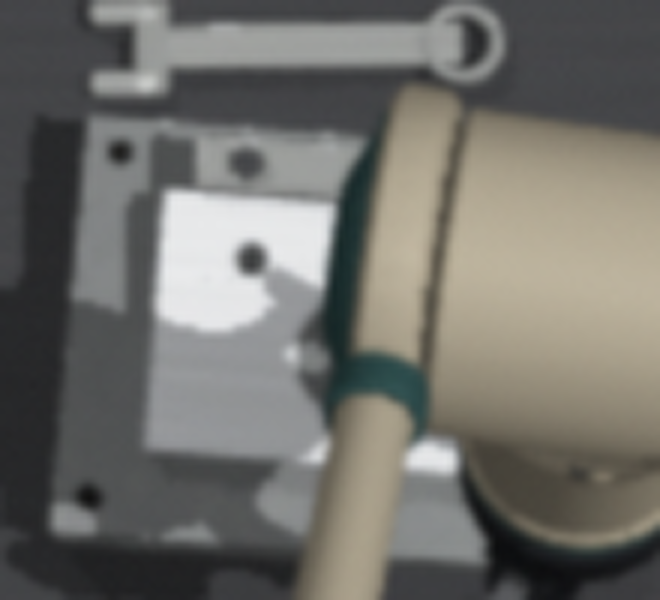

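The plate now lies square against the bar, with its left edge at crop (165,190)–(146,450) and its left hole at (250,258). I'll fit the remaining y slide and go to the right-hand side.

Request:
servo_tool(commands=[[[0,0,0],[0,0,-0.15]],[[0,0,0],[0,0,-0.15]],[[0,0,0],[0,0,-0.145]],[[-0.017,0.034,0],[0,0,0]],[[-0.017,0.034,0],[0,0,0]],[[0,0,0.02],[0,0,0]],[[0,0,0.015],[0,0,0]],[[0,0,0],[0,0,0]]])

```text
t: 10.15
tcp_pos: [0.5749, -0.0358, 0.0544]
eef_rot: [0.729, 0.685, -0.001, -0.001]
contact_force: [-0.0, -0.1, -0.0]
finger_gap: 0.0504
gripper_force: 0.0
```

```bash
python3 -c "
from h import *
go(-.004,-.12,.0315,np.pi/2)
uv=np.array([(165,190),(146,450),(250,258)])/6+[225,140]-.4
C=[[.048,.075,.01],[-.048,.075,.01],[.025,.042,.01]]
r=least_squares(lambda p:(proj('top',W(F,plateP(p,np.radians(4.5),C)))-uv).ravel(),[0,0,0]);print(r.x,np.degrees(r.x[2]),r.fun)
"
```

```text
t 10.15 turn [-0.0026 -0.0005 -0.0086] shift [0.0049 0.0031 0.0229] target [ 0.5783 -0.031   0.0315] gap 0.05035630558178243 F [-0.04886326 -0.10362694 -0.03680131]
[ 0.00168383 -0.00895472  0.0032908 ] 0.18854875380796265 [-0.0010123   0.13195021  0.05058563 -0.20323564 -0.05001833  0.07415775]
```

Request:
servo_tool(commands=[[[0.002,0.003,0.01],[0,0,-0.008]],[[0.003,0,0.01],[0,0,0]],[[0,0,0.003],[0,0,0]],[[0.005,0,0],[0,0,0]],[[0.005,0,0],[0,0,0]],[[0.005,0,0],[0,0,0]],[[0,0,0],[0,0,0]]])

```text
t: 10.85
tcp_pos: [0.5798, -0.0152, 0.0337]
eef_rot: [0.725, 0.689, 0.0, 0.0]
contact_force: [-0.3, 0.6, -0.1]
finger_gap: 0.05
gripper_force: 0.0
```

Request:
servo_tool(commands=[[[0.003,0,0],[0,0,0]],[[0.002,0,0],[0,0,0]],[[0.001,0,0],[0,0,0]],[[0.001,0,0],[0,0,0]]])

```text
t: 11.25
tcp_pos: [0.5799, -0.009, 0.0333]
eef_rot: [0.725, 0.688, -0.0, 0.0]
contact_force: [0.3, 0.3, -0.3]
finger_gap: 0.0501
gripper_force: 0.0
```

Request:
servo_tool(commands=[[[0.001,0,0],[0,0,0]],[[0.001,0,0],[0,0,0]],[[0.001,0,0],[0,0,0]]])

```text
t: 11.55
tcp_pos: [0.5801, -0.0061, 0.0333]
eef_rot: [0.725, 0.688, -0.0, 0.0]
contact_force: [-0.0, -0.5, 0.0]
finger_gap: 0.0502
gripper_force: 0.0
```

```bash
python3 -c "
from h import *
go(-.004,-.085,.031,np.pi/2)"
```

```text
t 11.55 turn [-0.      0.0001  0.0014] shift [ 0.01   -0.0005  0.0023] target [0.5801 0.0039 0.031 ] gap 0.05022455024487297 F [-0.0195556  -0.48581241  0.04960896]
```

Request:
servo_tool(commands=[[[0.001,0,0.001],[0,0,0]],[[0.001,0,0.001],[0,0,0]],[[0.001,0,0],[0,0,0]],[[0.001,0,0],[0,0,0]]])

```text
t: 11.95
tcp_pos: [0.5807, -0.0026, 0.0316]
eef_rot: [0.725, 0.689, 0.0, 0.001]
contact_force: [-0.4, -4.6, 3.5]
finger_gap: 0.05
gripper_force: 2.1
```

Request:
servo_tool(commands=[[[0.001,0,0],[0,0,0]],[[0.001,0,0],[0,0,0]],[[0.001,0,0],[0,0,0]]])

```text
t: 12.25
tcp_pos: [0.5802, 0.0017, 0.031]
eef_rot: [0.725, 0.688, 0.0, -0.001]
contact_force: [0.6, 0.1, -0.1]
finger_gap: 0.0501
gripper_force: 0.4
```

Request:
servo_tool(commands=[[[0.001,0,0],[0,0,0]],[[0.001,0,0],[0,0,0]]])

```text
t: 12.45
tcp_pos: [0.58, 0.0032, 0.0308]
eef_rot: [0.725, 0.689, -0.0, -0.0]
contact_force: [-0.7, -2.2, 1.1]
finger_gap: 0.0503
gripper_force: 1.1
```

```bash
python3 -c "
from h import *
go(-.004,-.085,.031,np.pi/2)
a=camera('side')[200:310,195:335];cv2.imwrite('pics/s4.png',cv2.resize(a,None,fx=5,fy=5,interpolation=2)[:,:,::-1])"
```

```text
t 12.45 turn [-0.0013  0.      0.0019] shift [ 0.0007  0.0001 -0.0002] target [0.5801 0.0039 0.031 ] gap 0.050271811699859885 F [-0.68784002 -2.16432704  1.10072971]
```

View pics/s4.png

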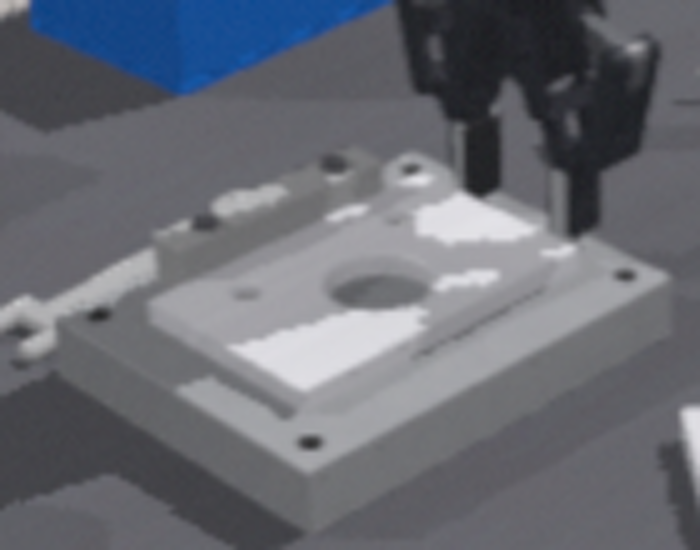

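The side view shows the plate square along the bar, its left hole at crop (245,293) and both fingers on the right edge. About 2 mm should be left.

Request:
servo_tool(commands=[[[0.001,0,0],[0,0,0]],[[0.001,0,0],[0,0,0]],[[0,0,0],[0,0,0]]])

```text
t: 12.8
tcp_pos: [0.5801, 0.0049, 0.031]
eef_rot: [0.725, 0.689, -0.001, -0.0]
contact_force: [0.0, -3.7, -1.2]
finger_gap: 0.05
gripper_force: 1.3
```

Request:
servo_tool(commands=[[[0.001,0,0],[0,0,0]],[[0,0,0],[0,0,0]]])

```text
t: 13.0
tcp_pos: [0.5802, 0.0051, 0.0311]
eef_rot: [0.725, 0.689, -0.001, 0.0]
contact_force: [-1.4, -5.2, -2.2]
finger_gap: 0.0501
gripper_force: 2.6
```

Request:
servo_tool(commands=[[[0.001,0,0],[0,0,0]],[[0,0,0],[0,0,0]]])

```text
t: 13.2
tcp_pos: [0.5802, 0.0052, 0.0311]
eef_rot: [0.725, 0.689, -0.001, 0.001]
contact_force: [-1.1, -7.2, -1.0]
finger_gap: 0.0502
gripper_force: 3.8
```

```bash
python3 -c "
from h import *
go(-.004,-.085,.031,np.pi/2)
a=camera('side')[200:310,195:335];cv2.imwrite('pics/s5.png',cv2.resize(a,None,fx=5,fy=5,interpolation=2)[:,:,::-1])
C=[[.048,.075,.01],[-.048,.075,.01],[-.048,-.075,.01],[.025,.042,.01],[.025,-.042,.01]]
q=lambda t:((proj('side',W(F,plateP([0,0,0],t,C)))-[195,200])*5).round()
print(q(0).tolist(),q(.078).tolist())"
```

```text
t 13.2 turn [-0.0011  0.0031  0.0025] shift [-0.0013  0.      0.0001] target [0.5801 0.0039 0.031 ] gap 0.05015185342592889 F [-1.07146683 -7.17133562 -0.98730773]
[[147.0, 300.0], [302.0, 391.0], [577.0, 249.0], [247.0, 291.0], [400.0, 217.0]] [[147.0, 286.0], [303.0, 392.0], [579.0, 250.0], [247.0, 279.0], [401.0, 206.0]]
```

View pics/s5.png

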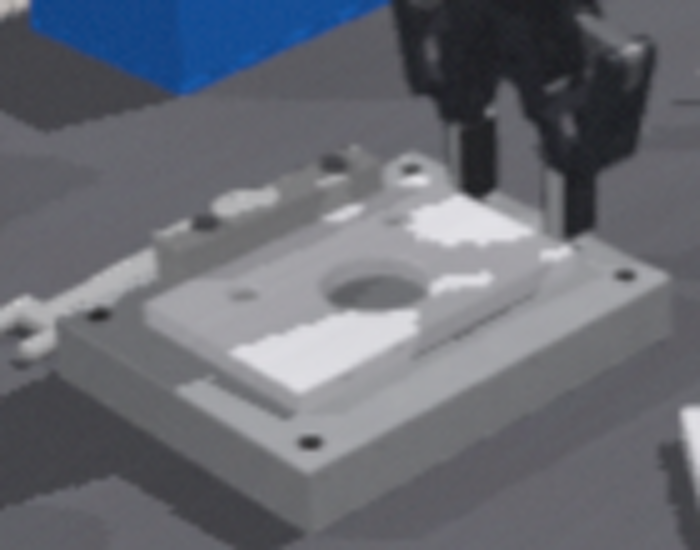

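The far-left corner (146,303) and left hole (243,296) match the flat prediction (147,300)/(247,291), not the tilted one (147,286)/(247,279). The push is now blocked by the pins, so the plate has dropped. I'll back off and verify.

Request:
servo_tool(commands=[[[-0.01,0,0],[0,0,0]],[[-0.02,0,0],[0,0,0]],[[-0.01,0,-0.03],[0,0,0]],[[-0.03,0,-0.04],[0,0,0]],[[-0.04,0,-0.04],[0,0,0]],[[-0.04,0,-0.02],[0,0,0]],[[-0.04,0,0],[0,0,0]],[[-0.04,0,0],[0,0,0]],[[-0.04,0,0],[0,0,0]],[[0,0,0],[0,0,0]],[[0,0,0],[0,0,0]]])

```text
t: 14.35
tcp_pos: [0.567, -0.2585, 0.1566]
eef_rot: [0.726, 0.688, 0.001, -0.0]
contact_force: [-0.9, 0.0, 0.3]
finger_gap: 0.0503
gripper_force: 0.0
```

```bash
python3 -c "
from h import *
print(get_obs()['tcp_pos'],get_obs()['t'])
C=[[.048,.075,.01],[.048,-.075,.01],[-.048,-.075,.01],[-.048,.075,.01],[.025,.042,.01],[.025,-.042,.01]]
for t in(0,.078):print(((proj('top',W(F,plateP([0,0,0],t,C)))+.4-[225,140])*3).round().tolist(),'side',((proj('side',W(F,plateP([0,0,0],t,C)))-[195,200])*3).round().tolist())
a=cv2.resize(camera('top')[140:240,225:335],None,fx=3,fy=3,interpolation=2);b=cv2.resize(camera('side')[200:300,195:335],None,fx=3,fy=3,interpolation=2)
cv2.imwrite('pics/e.png',np.hstack([a,b])[:,:,::-1])"
```

```text
[ 0.56695758 -0.25850047  0.1566209 ] 14.35
[[72.0, 98.0], [273.0, 112.0], [264.0, 239.0], [61.0, 224.0], [113.0, 131.0], [226.0, 139.0]] side [[88.0, 180.0], [252.0, 103.0], [346.0, 149.0], [181.0, 235.0], [148.0, 174.0], [240.0, 130.0]]
[[70.0, 96.0], [273.0, 111.0], [264.0, 240.0], [61.0, 225.0], [113.0, 130.0], [226.0, 138.0]] side [[88.0, 171.0], [253.0, 95.0], [347.0, 150.0], [182.0, 235.0], [148.0, 168.0], [241.0, 124.0]]
```

View pics/e.png

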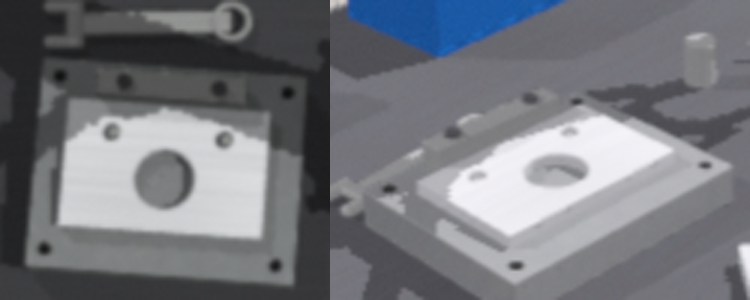

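Both pins show inside the holes, at (112,131) and (225,139) in the top view. In the side view the far-left corner is at (88,181), as predicted for a flat plate. I'm handing the job in.

```bash
python3 -c "
from station import *
print(job_done())"
```

```text
the job is handed in; nothing more can be done
None
```

The cover plate is seated flat with both holes over the pins, and the job was handed in at about 14.5 s; the hand-in call returned no verdict.

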